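Pack the component kit and clip its relay bay shut

ROBOT

A 6-joint arm with a two-finger parallel gripper is mounted at the origin on the work surface. World frame = base frame: x ahead of the robot, y to its left, z up, the work surface at z = 0. Lengths are in mm, angles in degrees, forces in N, time in s.
With the tool pointing down it reaches from about 300 to 850 mm from the base axis. Payload 4.2 kg.
Tool frame: the origin (TCP) lies between the finger pads; the fingertips stand 14 mm ahead of it and the grasp point (between the pads) lies 5 mm behind it; z points along the fingers, y is the line along which they close (so a half turn about z gives the same grasp; the last joint's range is limited). The gripper opens to 91 mm and grips with 3 to 60 N. Pads are 32 mm wide; open, the fingers measure 118 mm over their backs; the gripper's body (76 mm by 178 mm) begins 60 mm behind the grasp point.
Start: joints at [-69.844, 18.312, 89.639, -0, 72.044, -1.146], TCP at [208.897, -535.727, 227.976] pointing down, gripper open.
Joint ranges: [-177.97, 177.97], [-48.28, 115.42], [12.27, 149.76], [-77.06, 257.06], [2.81, 150.46], [-146.56, 146.56]. Speed limits (degrees/s): [147.25, 147.25, 180, 180, 180, 180].

INTERFACE

Orientations are given as [roll, pitch, yaw] about the fixed x, y, z axes, in that order (R = Rz(yaw) Ry(pitch) Rx(roll)).
In Python, from workcell import * gives the robot as it stands. The module is installed in compiled form; this text tells all that it offers.
- The arm moves only by the tool send_rows, never from a script. Its argument "deltas" is a list of rows, each a list of 2 entries, a list of its own where there are three numbers: the shift along the tool's x, y, z normalised to -1 to 1, where 1 is 0.5 m, then the turn, a rotation vector about the tool's x, y, z normalised to -1 to 1, where 1 is 0.5 rad. A call has 1 to 10 rows; each row shifts and turns the commanded pose from where the row before left it, along the tool's axes as they then stand; what a row does not reach is not made up. A row lasts 1/10 s, in which the tool goes at most 50 mm and 8.59 degrees, less where a joint would pass 70% of its speed; a pose out of reach is approached as far as the arm can. A call with a number of a shift or a turn outside -1 to 1 is refused whole. A call with a gripper value outside its range is refused whole. "grip" is the closure, from 0 (fully open) to 1 (shut), set as the call begins (left out, the last holds). The fingers move at their own pace and stop on an object; "grip_force" is the grip in N (left out, the last holds). Time passes only in rows, so rows that do not move let the fingers close. It gives the time, the measured TCP pose, the force, the opening and the grip force at its end, in the units of the state.
- state(): the state, without advancing time (a new reading comes with each control period).
- grab_frame(name): name is "scene" or "side" or "wrist"; returns the picture (400x640x3 uint8, red, green, blue); there is no depth.
- calibration(name): a dict with "mtx" (3x3 intrinsics, pixels), "R" (3x3) and "t" (3): a world point X has camera coordinates R X + t. Camera axes: x right, y down, z forward; pixel columns grow to the right and rows downward; lengths in mm; the calibration is good to about 2 mm. A picture is of the moment at which its call begins: read the wrist's pose just before it. calibration takes no time and is no camera call; for the wrist camera it gives the pose at the moment of the call.
- job_done(): hands the job in; it is judged then, once.
Trained networks look in the newest picture that a camera, given by its name, has taken for a name from the list of things; names that differ only in an ending like _2 or _b are one class to them, and where a whole thing is asked for, a point or a joint stands for the part that bears it (a point fixed in the world has none). Each returns a list of dicts, best first, with "p" (0 to 1); they miss things now and then, are a little off and sometimes report something else, mostly with a low value. They report only what shows in the picture. A call takes as long as a camera call. They do not tell look-alikes from the thing itself.
- trace(camera, label): "pixels" (400x640 bool, what is visible of it) and "bbox" ([left, top, width, height] in pixels, round what is visible of it).
The state is a dict: "time_s": time; "qpos": joint angles; "qvel": joint speeds; "effort": joint torques, N m; "ee_pos": TCP position; "ee_rot": TCP orientation; "force": force on the tool from outside, world axes, zero at the start; "torque": the same for the moment, N m; "gripper_width": finger opening in mm; "gripper_force": force on a finger pad.
Only numpy, scipy, OpenCV 4.12 (cv2) and the standard library are available. Lean on these libraries where they do the work, as an engineer would, in place of code of your own. Each camera call takes 0.05 s, during which the arm holds its last target. There are 200 camera calls.

TASK

Pack the kit caddy: stand the thicker of the two round capacitors in the bay with the round recess, the shorter of the two finned heat sinks, fins up, in the bay with the rectangular recess, and the smaller of the two box-shaped relays upright on the floor of the deep bay. With the relay inside, press the loose cover down onto the deep bay until both of its spring tabs snap under the ledges and it sits level on the rim. Leave the thin capacitor, the long heat sink and the large relay where they stand.

Things in the scene. Friction and masses are not known exactly. Their poses are not given: they have to be found in the camera images.
- round_bay: Grey block 96 (x) x 66 (y) x 18 mm with a round recess 51 mm across, 12 mm deep, at its centre (floor 6 mm above the origin). One of three bays side by side, 72 mm apart, in any order, in a low black caddy fixed to the bench (112 x 232 mm, rim 18 mm high). Origin: centre of its underside, 5 mm above the bench; z up.
- rect_bay: Grey block 96 (x) x 66 (y) x 18 mm with a rectangular recess at its centre, 56 mm in x, 46 mm in y, 12 mm deep (floor 6 mm above the origin). Fixed in the same caddy. Origin: centre of its underside, 5 mm above the bench; z up.
- deep_bay: Open grey box 96 (x) x 66 (y) x 52 mm high, fixed in the same caddy; floor 4 mm thick, inside 80 x 56 mm. At both x ends a ledge, underside 38 mm above the origin, narrows the mouth to 74 mm; from 41 mm up to the rim a sloping lead-in widens it to 84 mm. Origin: centre of its underside, 5 mm above the bench; z up.
- capacitor: The thicker capacitor: upright black cylinder with a bare aluminium top, 35 mm diameter, 50 mm high, 50 to 95 g. Origin at the centre of its underside, z up.
- heat_sink: The shorter heat sink: bare aluminium, a 6 mm base plate with five upright fins, 40 mm in x (across the fins; the outer fin faces are flat and can be gripped), 30 mm in y (along the fins), 38 mm high, 45 to 80 g. Origin at the centre of its underside, z up.
- relay: The smaller relay: blue plastic box with black base, 16 mm in x, 28 mm in y, 25 mm high, 19 to 34 g. Origin at the centre of its underside, z up.
- cover: Loose white cover on four legs, 80 g, fits either way round, x along the bay's x. Origin: centre, bottom of legs. Plate 92 (x) x 66 (y) mm, 21 to 26 mm up; grip ridge 12 (x) x 32 (y) mm, up to 54 mm. Spring tabs at both x ends, noses 40 mm from centre, 2 to 6 mm up. Laid on, it stands 11 mm too high; press with about 10 N to snap. Home: plate on rim, origin 31 mm above the deep bay's.
- thin_capacitor: Look-alike, to be left alone: upright black cylinder with aluminium top, 22 mm diameter, 50 mm high. Origin at the centre of its underside.
- long_heat_sink: Look-alike, to be left alone: aluminium heat sink as the other, but 62 mm long along the fins (y), 40 mm in x, 38 mm high. Origin at the centre of its underside.
- large_relay: Look-alike, to be left alone: blue box with black base, 28 mm in x, 50 mm in y, 25 mm high. Origin at the centre of its underside.
Not all that is in view belongs to the job. What is shaped like the relay but red or yellow is not meant.

How it is judged (in metres and radians):
On the way, in this order (a step that is already met when the one before it is completed fails the run):
1. the relay stands on the floor of the deep bay, let go (x of relay in the frame of deep_bay between -0.034 and 0.034 m and y of relay in the frame of deep_bay between -0.024 and 0.024 m and z of relay in the frame of deep_bay below 0.008 m and angle between relay's own z axis and vertical below 0.15 rad and contact force between relay and the fingers below 0.05 N), for 0.2 s.
2. the cover is snapped onto the deep bay (horizontal distance between cover and deep_bay below 0.008 m and z of cover in the frame of deep_bay below 0.034 m and angle between cover's own z axis and vertical below 0.05 rad), for 0.2 s.
At the end, for the whole second after the job is handed in: Capacitor (11 mm), heat sink (14 mm) centred and upright on their recess floors within 3 mm; relay upright on the deep bay floor; cover snapped down over it, within 3 mm of home height, 8 mm of centre, level to 0.05 rad; all at rest; look-alikes within 20 mm of their starts (all of step 2 and horizontal distance between capacitor and round_bay below 0.011 m and z of capacitor in the frame of round_bay below 0.009 m and angle between each of capacitor, heat_sink's own z axis and vertical below 0.1 rad and horizontal distance between heat_sink and rect_bay below 0.014 m and z of heat_sink in the frame of rect_bay below 0.009 m and x of relay in the frame of deep_bay between -0.034 and 0.034 m and y of relay in the frame of deep_bay between -0.024 and 0.024 m and z of relay in the frame of deep_bay below 0.008 m and angle between relay's own z axis and vertical below 0.15 rad and linear speed of each of capacitor, heat_sink, relay, cover below 0.02 m/s and distance of each of thin_capacitor, long_heat_sink, large_relay from where it was at the start of the episode below 0.02 m); the robot touches nothing.
It fails at once if the thin capacitor is moved by more than 20 mm (distance of thin_capacitor from where it was at the start of the episode above 0.02 m).
It fails at once if the long heat sink is moved by more than 20 mm (distance of long_heat_sink from where it was at the start of the episode above 0.02 m).
It fails at once if the large relay is moved by more than 20 mm (distance of large_relay from where it was at the start of the episode above 0.02 m).
It also fails if it takes over 99 s, if anything falls off the work surface, if the arm or the gripper's body presses on something with over 40 N, if the wrist force passes 120 N, or if a joint passes its speed limit or range.

## Working session

There is one attempt and no reset: what is moved stays moved. The work goes in short steps, Python scripts to look and compute and a tool call to move; the robot and the scene stay as the last step left them, time stands still between calls to the robot, and variables do not carry over. Pictures are saved under pics/ and viewed, at most 14 in all, crops included, and the job is handed in when it is done.

Besides the shell and the picture viewer there is one more tool, called as a command line: name --argument value ..., lists and objects as JSON in quotes. send_rows: Moves the arm, as the interface text tells. Scaled input: -1 to 1 covers 0.5 m each way for a shift and 0.5 rad each way for a turn. Its arguments: {"type":"object","properties":{"deltas":{"type":"array","items":{"type":"array"}},"grip":{"type":"number"},"grip_force":{"type":"number"}},"required":["deltas"]}

```bash
mkdir -p pics
python3 - <<'E'
from workcell import *
import cv2
s=state(); print(s)
for n in ("scene","side"):
    f=grab_frame(n); cv2.imwrite(f"pics/{n}0.png",f[:,:,::-1]); c=calibration(n); print(n,c)
E
```

```text
{'time_s': 0.0, 'qpos': array([-6.98440020e+01,  1.83505417e+01,  8.97076521e+01,  3.52876472e-05,
        7.20419347e+01, -1.14601778e+00]), 'qvel': array([0.01102245, 0.07129721, 0.02978533, 0.00128655, 0.0020413 ,
       0.10216435]), 'effort': array([-1.03645081e-03, -4.12467563e+01, -2.31971669e+01,  7.25041190e-02,
        4.57888981e-02, -1.37330294e-04]), 'ee_pos': array([ 208.72184467, -535.26181026,  227.12282514]), 'ee_rot': array([-1.79899892e+02, -2.03615596e-03,  2.13020031e+01]), 'force': array([-0.85678881, -0.42618803,  0.01285703]), 'torque': array([ 0.00389782, -0.0136172 , -0.05579133]), 'gripper_force': 0.0, 'gripper_width': 91.12843189554786}
scene {'mtx': array([[362.39236404,   0.        , 317.45883133],
       [  0.        , 362.39236404, 198.71313839],
       [  0.        ,   0.        ,   1.        ]]), 'R': array([[ 0.89821805,  0.43934822, -0.01332238],
       [ 0.36559572, -0.7635755 , -0.53225203],
       [-0.24401662,  0.47320777, -0.84648112]]), 't': array([-462.73686172, -155.21997114, 1180.2755823 ])}
side {'mtx': array([[422.70670723,   0.        , 327.41340935],
       [  0.        , 422.70670723, 195.05968657],
       [  0.        ,   0.        ,   1.        ]]), 'R': array([[-0.7686805 , -0.63949306, -0.01337578],
       [-0.47162901,  0.58078362, -0.66351825],
       [ 0.43208375, -0.50372513, -0.74804052]]), 't': array([396.5884185 , 246.75671677, 795.19889691])}
```

View pics/scene0.png

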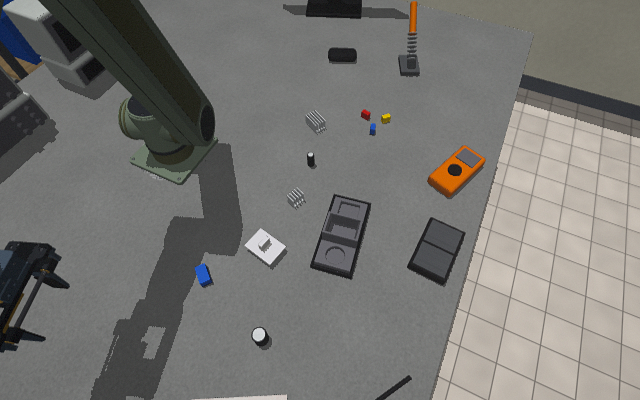

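View pics/side0.png

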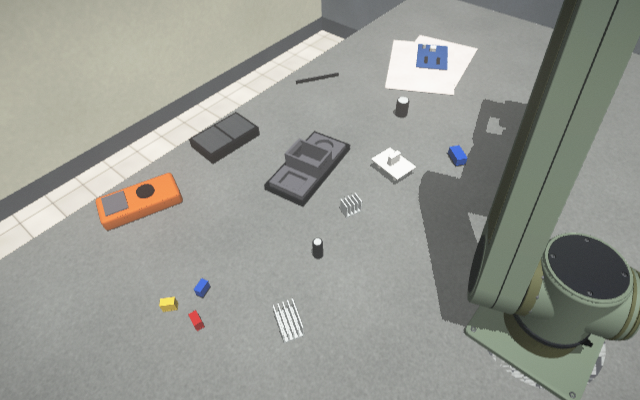

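The scene view shows the thick capacitor at (260,336), short heat sink (297,197), small blue relay (373,129), cover (265,247). The caddy is centred at (341,236), with the rect bay at its top, deep bay in the middle and round bay at the bottom. The large relay is at (204,275), thin capacitor (310,159), long heat sink (316,121). The side view shows all of these too.

```bash
cat > h.py <<'E'
from workcell import *
import numpy as np, cv2, pickle
from scipy.optimize import minimize
def box(cx,cy,z0,z1,lx,ly): return np.array([[cx+a*lx/2,cy+b*ly/2,z] for a in(-1,1) for b in(-1,1) for z in(z0,z1)],float)
def cyl(r,z0,z1):
    a=np.linspace(0,2*np.pi,40); return np.array([[r*np.cos(t),r*np.sin(t),z] for t in a for z in(z0,z1)])
P={'capacitor':[cyl(17.5,0,50)],'heat_sink':[box(0,0,0,38,40,30)],'relay':[box(0,0,0,25,16,28)],
 'cover':[box(0,0,21,26,92,66),box(0,0,26,54,12,32)]+[box(a*38,b*24,0,21,4,6) for a in(-1,1) for b in(-1,1)],
 'caddy':[box(0,0,0,18,112,232),box(0,0,5,57,96,66)]}
def proj(c,X):
    q=X@c['R'].T+c['t']; q=q@c['mtx'].T; return q[:,:2]/q[:,2:]
def render(c,parts,p,S=4):
    ct,st=np.cos(p[2]),np.sin(p[2]); R=np.array([[ct,-st,0],[st,ct,0],[0,0,1]])
    m=np.zeros((400,640),np.uint8); 
    out=np.zeros((400,640),np.float32)
    qs=[cv2.convexHull(((proj(c,b@R.T+[p[0],p[1],0])+.5)*S).astype(np.float32)) for b in parts]
    al=np.vstack(qs)[:,0]; lo=np.clip(np.floor(al.min(0)/S).astype(int)-1,0,[639,399]); hi=np.clip(np.ceil(al.max(0)/S).astype(int)+1,1,[640,400])
    w=np.maximum(hi-lo,1); big=np.zeros((w[1]*S,w[0]*S),np.uint8)
    for q in qs: cv2.fillConvexPoly(big,np.round((q-lo*S-.5)*16).astype(np.int32),1,shift=4)
    out[lo[1]:lo[1]+w[1],lo[0]:lo[0]+w[0]]=cv2.resize(big.astype(np.float32),tuple(int(v) for v in w),interpolation=cv2.INTER_AREA)
    return out
def back(c,uv,z):
    d=c['R'].T@np.linalg.solve(c['mtx'],[*uv,1]); o=-c['R'].T@c['t']; return (o+d*(z-o[2])/d[2])[:2]
def fit(parts,obs,xy,yaws=np.radians(range(0,180,15))):
    f=lambda p: sum(np.abs(render(c,parts,p)-m).sum()/m.sum() for c,m in obs)/len(obs)
    best=sorted([(f([*xy,y]),y) for y in yaws])[:3]
    rs=[minimize(f,[*xy,y],method='Nelder-Mead',options=dict(initial_simplex=[[*xy,y],[xy[0]+6,xy[1],y],[xy[0],xy[1]+6,y],[*xy,y+.15]],xatol=.02,fatol=1e-4)) for _,y in best]
    r=min(rs,key=lambda r:r.fun); return r.x,r.fun
E
cat > a.py <<'E'
from h import *
px={'scene':{'capacitor':(260,336),'heat_sink':(297,197),'relay':(373,129),'cover':(265,247),'round_bay':(335,255),'rect_bay':(348,208),'deep_bay':(341,228)},
'side':{'capacitor':(402,106),'heat_sink':(350,204),'relay':(202,287),'cover':(393,164),'round_bay':(330,145),'rect_bay':(292,185),'deep_bay':(310,155)}}
M={}
for n in px:
  grab_frame(n)
  for k,u in px[n].items():
    r=[d for d in trace(n,k) ]
    r=sorted(r,key=lambda d:np.hypot(d['bbox'][0]+d['bbox'][2]/2-u[0],d['bbox'][1]+d['bbox'][3]/2-u[1]))
    print(n,k,[(d['bbox'],round(d['p'],2),int(d['pixels'].sum())) for d in r[:2]])
    if r: M[n,k]=r[0]['pixels'].astype(np.float32)
pickle.dump(M,open('M.pkl','wb'))
C={n:calibration(n) for n in px}
for k in('capacitor','heat_sink','relay','cover'):
  cs=[n for n in px if (n,k) in M]
  for use in [cs]+[[n] for n in cs]:
    obs=[(C[n],M[n,k]) for n in use]
    x0=np.mean([back(c,np.argwhere(m>0)[:,::-1].mean(0),20) for c,m in obs],0)
    p,f=fit(P[k],obs,x0); print(k,use,np.round(p[:2],1),round(np.degrees(p[2]),1),round(f,3))
E
python3 a.py
```

```text
scene capacitor [([251.8, 330.3, 17.7, 16.7], 0.7, 247)]
scene heat_sink [([287.1, 190.3, 18.7, 18.9], 0.66, 223)]
scene relay [([375.0, 125.5, -1.6, 7.5], 0.45, 57), ([381.0, 111.8, 11.8, 12.5], 0.53, 82)]
scene cover [([244.6, 224.5, 43.6, 39.5], 0.83, 764)]
scene round_bay [([314.2, 235.7, 41.5, 39.8], 0.86, 959)]
scene rect_bay [([330.1, 198.0, 38.0, 22.8], 0.83, 556)]
scene deep_bay [([323.2, 208.7, 39.0, 40.7], 0.98, 1096), ([313.4, 236.3, 40.5, 36.9], 0.71, 958)]
side capacitor [([395.3, 97.1, 14.6, 23.0], 0.51, 247)]
side heat_sink [([341.7, 195.1, 19.5, 22.1], 0.69, 378)]
side relay [([194.5, 279.0, 15.7, 16.4], 0.48, 193), ([193.2, 309.0, 12.0, 20.6], 0.62, 189)]
side cover [([373.0, 146.4, 42.5, 31.5], 0.97, 742)]
side round_bay []
side rect_bay [([268.6, 165.9, 48.3, 37.5], 0.98, 990)]
side deep_bay [([286.2, 138.6, 46.1, 42.1], 0.85, 1238)]
capacitor ['scene', 'side'] [ 552.7 -377.8] 44.9 0.122
capacitor ['scene'] [ 551.1 -377.4] 47.7 0.126
capacitor ['side'] [ 553.9 -378.1] 39.9 0.078
heat_sink ['scene', 'side'] [444.4   0.6] 71.5 0.13
heat_sink ['scene'] [444.   -0.5] 72.4 0.12
heat_sink ['side'] [445.6   1.2] 68.7 0.098
relay ['scene', 'side'] [545.4 354.5] 14.4 0.205
relay ['scene'] [545.  354.4] 14.8 0.159
relay ['side'] [547.9 354.2] 193.1 0.157
cover ['scene', 'side'] [ 443.1 -172.1] 169.6 0.107
cover ['scene'] [ 442.4 -171.5] 168.7 0.076
cover ['side'] [ 443.9 -172.7] -10.7 0.128
```

```bash
cat > b.py <<'E'
from h import *
M=pickle.load(open('M.pkl','rb')); C={n:calibration(n) for n in('scene','side')}
DB=[box(0,0,18,57,96,66)]
for use in (['scene','side'],['scene'],['side']):
    obs=[(C[n],M[n,'deep_bay']) for n in use]
    x0=np.mean([back(c,np.argwhere(m>0)[:,::-1].mean(0),40) for c,m in obs],0)
    p,f=fit(DB,obs,x0); print('deep',use,np.round(p[:2],1),round(np.degrees(p[2]),1),round(f,3))
for k,n in(('rect_bay','scene'),('rect_bay','side'),('round_bay','scene')):
    obs=[(C[n],M[n,k])]; x0=back(C[n],np.argwhere(M[n,k]>0)[:,::-1].mean(0),20)
    p,f=fit([box(0,0,18,23,96,66)],obs,x0); print(k,n,np.round(p[:2],1),round(np.degrees(p[2]),1),round(f,3))
E
python3 b.py
```

```text
deep ['scene', 'side'] [610.9 -42.6] 9.1 0.055
deep ['scene'] [610.8 -44.2] 9.1 0.049
deep ['side'] [610.7 -41.4] 8.6 0.049
rect_bay scene [598.   36.8] 1.8 0.319
rect_bay side [599.7  32.1] 9.1 0.12
round_bay scene [ 622.2 -116. ] 9.6 0.074
```

```bash
cat > pl.py <<'E'
from h import *
from scipy.spatial.transform import Rotation as Ro
import math,json
def plan(wps,vmax=45,wmax=8.3,start=None):
    """wps: (x,y,z,yaw[,vmax]) tool down. prints rows in calls of 10"""
    s=state(); T=np.array(s['ee_pos']) if start is None else np.array(start[:3]); R=Ro.from_euler('xyz',s['ee_rot'],degrees=True)
    if start is not None: R=Ro.from_euler('xyz',[180,0,start[3]],degrees=True)
    rows=[]
    for w in wps:
        tgt=np.array(w[:3]); RT=Ro.from_euler('xyz',[180,0,w[3]],degrees=True); v=w[4] if len(w)>4 else vmax
        n=max(1,math.ceil(np.linalg.norm(tgt-T)/v-1e-3),math.ceil(np.degrees((R.inv()*RT).magnitude())/wmax-1e-3))
        for i in range(n,0,-1):
            sh=np.round(R.inv().apply((tgt-T)/i)/500,3)+0.; rv=np.round((R.inv()*RT).as_rotvec()/i/.5,3)+0.
            rows.append([sh.tolist(),rv.tolist()]); T=T+R.apply(sh*500); R=R*Ro.from_rotvec(rv*.5)
    for i in range(0,len(rows),10): print(json.dumps(rows[i:i+10]).replace(' ',''))
E
python3 - <<'E'
from pl import *
c=calibration('wrist'); s=state(); R=Ro.from_euler('xyz',s['ee_rot'],degrees=True)
print(c['mtx'],R.inv().apply(-c['R'].T@c['t']-s['ee_pos']),c['R']@R.as_matrix())
plan([(545,354,228,104.4),(545,354,228,104.4)])
E
```

```text
[[279.90226126   0.         318.62904612]
 [  0.         279.90226126 198.09854538]
 [  0.           0.           1.        ]] [  65.48826089    0.4247678  -157.50064546] [[-5.74005036e-04  9.99999752e-01 -4.07959555e-04]
 [-9.71427821e-01 -6.54427411e-04 -2.37334279e-01]
 [-2.37334487e-01  2.60072190e-04  9.71427956e-01]]
[[[0.058,-0.064,0.0],[0.0,0.0,-0.132]],[[0.062,-0.06,0.0],[0.0,0.0,-0.132]],[[0.066,-0.056,0.0],[0.0,0.0,-0.132]],[[0.069,-0.052,0.0],[0.0,0.0,-0.132]],[[0.073,-0.047,0.0],[0.0,0.0,-0.132]],[[0.076,-0.042,0.0],[0.0,0.0,-0.132]],[[0.078,-0.037,0.0],[0.0,0.0,-0.132]],[[0.08,-0.032,0.0],[0.0,0.0,-0.132]],[[0.082,-0.026,0.0],[0.0,0.0,-0.132]],[[0.084,-0.021,0.0],[0.0,0.0,-0.132]]]
[[[0.085,-0.015,0.0],[0.0,0.0,-0.132]],[[0.086,-0.01,0.0],[0.0,0.0,-0.132]],[[0.086,-0.004,0.0],[0.0,0.0,-0.132]],[[0.087,0.002,0.0],[0.0,0.0,-0.132]],[[0.086,0.007,0.0],[0.0,0.0,-0.132]],[[0.086,0.013,0.0],[0.0,0.0,-0.132]],[[0.084,0.019,0.0],[0.0,0.0,-0.131]],[[0.083,0.024,0.0],[0.0,0.0,-0.132]],[[0.081,0.03,0.0],[0.0,0.0,-0.131]],[[0.079,0.035,0.0],[0.0,0.0,-0.132]]]
[[[0.077,0.04,0.0],[0.0,0.0,-0.131]],[[0.074,0.045,0.0],[0.0,0.0,-0.132]],[[0.0,0.0,0.0],[0.0,0.0,0.0]]]
```

send_rows --deltas '[[[0.058,-0.064,0.0],[0.0,0.0,-0.132]],[[0.062,-0.06,0.0],[0.0,0.0,-0.132]],[[0.066,-0.056,0.0],[0.0,0.0,-0.132]],[[0.069,-0.052,0.0],[0.0,0.0,-0.132]],[[0.073,-0.047,0.0],[0.0,0.0,-0.132]],[[0.076,-0.042,0.0],[0.0,0.0,-0.132]],[[0.078,-0.037,0.0],[0.0,0.0,-0.132]],[[0.08,-0.032,0.0],[0.0,0.0,-0.132]],[[0.082,-0.026,0.0],[0.0,0.0,-0.132]],[[0.084,-0.021,0.0],[0.0,0.0,-0.132]]]' --grip 0.45 --grip_force 15

```text
time_s: 1.9
ee_pos: [362.1, -129.9, 228.3]
ee_rot: [179.9, -0.0, 59.3]
force: [1.3, -0.7, 0.2]
gripper_width: 50.3
gripper_force: 0.0
```

send_rows --deltas '[[[0.085,-0.015,0.0],[0.0,0.0,-0.132]],[[0.086,-0.01,0.0],[0.0,0.0,-0.132]],[[0.086,-0.004,0.0],[0.0,0.0,-0.132]],[[0.087,0.002,0.0],[0.0,0.0,-0.132]],[[0.086,0.007,0.0],[0.0,0.0,-0.132]],[[0.086,0.013,0.0],[0.0,0.0,-0.132]],[[0.084,0.019,0.0],[0.0,0.0,-0.131]],[[0.083,0.024,0.0],[0.0,0.0,-0.132]],[[0.081,0.03,0.0],[0.0,0.0,-0.131]],[[0.079,0.035,0.0],[0.0,0.0,-0.132]]]'

```text
time_s: 2.9
ee_pos: [515.0, 274.7, 228.0]
ee_rot: [180.0, 0.0, 97.1]
force: [0.9, -0.2, 0.0]
gripper_width: 50.0
gripper_force: 0.0
```

send_rows --deltas '[[[0.077,0.04,0.0],[0.0,0.0,-0.131]],[[0.074,0.045,0.0],[0.0,0.0,-0.132]],[[0.0,0.0,0.0],[0.0,0.0,0.0]],[[0.0,0.0,0.0],[0.0,0.0,0.0]]]'

```text
time_s: 3.3
ee_pos: [544.9, 354.5, 227.0]
ee_rot: [-179.9, 0.1, 104.5]
force: [0.8, -0.0, -0.0]
gripper_width: 50.3
gripper_force: 0.0
```

```bash
cat > w.py <<'E'
import sys
from pl import *
def look(k,xy,cams=('wrist',),parts=None,name=None,maxd=25):
    obs=[]
    for n in cams:
        c=calibration(n); f=grab_frame(n)
        if name: cv2.imwrite(f'pics/{name}_{n}.png',f[:,:,::-1])
        best=None
        for d in trace(n,k):
            m=d['pixels']; 
            if m.sum()<20: continue
            b=back(c,np.argwhere(m)[:,::-1].mean(0),20); e=np.hypot(*(b-xy)); print(n,np.round(b),round(d['p'],2),int(m.sum()))
            if e<maxd+15 and (best is None or e<best[0]): best=(e,m)
        if best: obs.append((c,best[1].astype(np.float32)))
    if not obs: print('none'); return
    p,f=fit(parts or P[k],obs,np.array(xy,float)); print(k,np.round(p[:2],1),round(np.degrees(p[2])%180,1),round(f,3)); return p
E
python3 - <<'E'
from w import *
s=state(); print(s['time_s'],s['ee_pos'],s['ee_rot'],s['gripper_width'])
look('relay',(545.4,354.5),name='r1')
E
```

```text
3.3 [544.93134584 354.48529434 227.02671622] [-1.79917333e+02  5.64821874e-02  1.04466051e+02] 50.329656449400105
wrist [568. 417.] 0.81 294
wrist [500. 404.] 0.78 323
wrist [546. 353.] 0.75 243
relay [546.5 352.8] 14.8 0.222
```

View pics/r1_wrist.png

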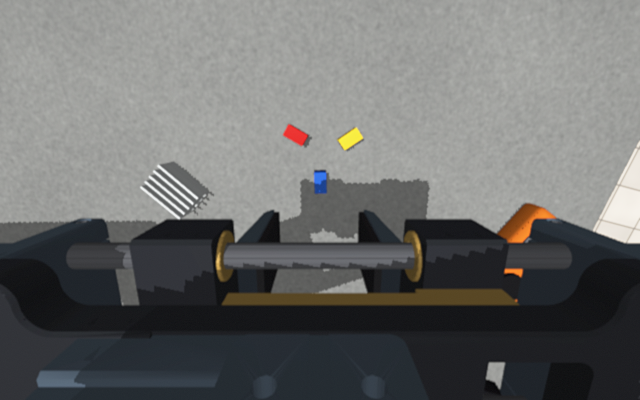

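The picture shows the blue relay at (320,182), midway between the fingers and square to them. The red and yellow blocks are at (297,135) and (350,138), clear of the fingers.

Run:
```python
from pl import *
plan([(546,353.3,60,104.6),(546,353.3,17,104.6,22)])
print(); plan([(546,353.3,140,104.6,40),(611,-42.5,140,99),(611,-42.5,140,99)],start=(546,353.3,17,104.6),vmax=42)
```

```text
[[[0.0,0.001,0.084],[0.0,0.0,-0.002]],[[0.0,0.001,0.084],[-0.001,0.0,-0.002]],[[0.0,0.0,0.084],[0.0,0.001,-0.002]],[[0.0,0.001,0.084],[-0.001,0.0,-0.002]],[[0.0,0.0,0.043],[0.0,0.0,0.0]],[[0.0,0.0,0.043],[0.0,0.0,0.0]]]

[[[0.0,0.0,-0.062],[0.0,0.0,0.0]],[[0.0,0.0,-0.061],[0.0,0.0,0.0]],[[0.0,0.0,-0.062],[0.0,0.0,0.0]],[[0.0,0.0,-0.061],[0.0,0.0,0.0]],[[-0.08,-0.007,0.0],[0.0,0.0,0.02]],[[-0.08,-0.007,0.0],[0.0,0.0,0.019]],[[-0.08,-0.006,0.0],[0.0,0.0,0.02]],[[-0.08,-0.005,0.0],[0.0,0.0,0.019]],[[-0.08,-0.004,0.0],[0.0,0.0,0.02]],[[-0.08,-0.003,0.0],[0.0,0.0,0.019]]]
[[[-0.08,-0.003,0.0],[0.0,0.0,0.02]],[[-0.08,-0.002,0.0],[0.0,0.0,0.019]],[[-0.08,-0.001,0.0],[0.0,0.0,0.02]],[[-0.081,-0.001,0.0],[0.0,0.0,0.019]],[[0.0,0.0,0.0],[0.0,0.0,0.0]]]
```

send_rows --deltas '[[[0.0,0.001,0.084],[0,0,-0.002]],[[0.0,0.001,0.084],[0,0,-0.002]],[[0.0,0.0,0.084],[0,0,0]],[[0.0,0.001,0.084],[0,0,0]],[[0.0,0.0,0.043],[0,0,0]],[[0,0,0.043],[0,0,0]],[[0,0,0],[0,0,0]]]'

```text
time_s: 4.1
ee_pos: [546.4, 352.7, 16.3]
ee_rot: [-179.9, 0.0, 104.4]
force: [0.4, 0.0, -0.3]
gripper_width: 50.4
gripper_force: 0.0
```

send_rows --deltas '[[[0,0,0],[0,0,0]],[[0,0,0],[0,0,0]],[[0,0,0],[0,0,0]],[[0,0,0],[0,0,0]]]' --grip 1 --grip_force 15

```text
time_s: 4.5
ee_pos: [546.8, 354.3, 17.5]
ee_rot: [180.0, -0.0, 104.5]
force: [-0.5, -0.1, -0.3]
gripper_width: 21.2
gripper_force: 0.0
```

send_rows --deltas '[[[0,0,0],[0,0,0]],[[0,0,0],[0,0,0]],[[0,0,0],[0,0,0]]]'

```text
time_s: 4.8
ee_pos: [546.7, 354.4, 17.3]
ee_rot: [180.0, 0.0, 104.5]
force: [-0.5, -2.2, 3.2]
gripper_width: 16.3
gripper_force: 15.0
```

send_rows --deltas '[[[0,0,-0.062],[0,0,0]],[[0,0,-0.061],[0,0,0]],[[0,0,-0.062],[0,0,0]],[[0,0,-0.061],[0,0,0]],[[-0.08,-0.007,0],[0,0,0.02]],[[-0.08,-0.007,0],[0,0,0.019]],[[-0.08,-0.006,0],[0,0,0.02]],[[-0.08,-0.005,0],[0,0,0.019]],[[-0.08,-0.004,0],[0,0,0.02]],[[-0.08,-0.003,0],[0,0,0.019]]]'

```text
time_s: 5.8
ee_pos: [585.5, 115.5, 139.7]
ee_rot: [-180.0, -0.0, 101.2]
force: [0.3, -0.5, 0.2]
gripper_width: 15.6
gripper_force: 15.0
```

send_rows --deltas '[[[-0.08,-0.003,0],[0,0,0.02]],[[-0.08,-0.002,0],[0,0,0.019]],[[-0.08,-0.001,0],[0,0,0.02]],[[-0.081,-0.001,0],[0,0,0.019]],[[0,0,0],[0,0,0]],[[0,0,0],[0,0,0]]]'

```text
time_s: 6.4
ee_pos: [610.7, -42.2, 139.5]
ee_rot: [-180.0, -0.0, 98.8]
force: [-0.4, 0.5, -0.7]
gripper_width: 15.7
gripper_force: 15.0
```

Run:
```python
from w import *
s=state(); print(s['time_s'],s['ee_pos'],s['ee_rot'],s['gripper_width'])
c=calibration('wrist'); f=grab_frame('wrist'); 
a=np.radians(9.1);R=np.array([[np.cos(a),-np.sin(a)],[np.sin(a),np.cos(a)]])
for y0 in(0,72):
    z=57 if y0==0 else 23
    q=np.array([[*(R@[sx*48,y0+sy*33]+[611,-42.5]),z] for sx,sy in((1,1),(1,-1),(-1,-1),(-1,1))])
    cv2.polylines(f,[proj(c,q).round().astype(np.int32)],True,(0,255,0),1)
cv2.imwrite('pics/d1.png',f[:,:,::-1])
```

```text
6.4 [610.67690301 -42.23167637 139.52240986] [-1.79965392e+02 -3.74197045e-02  9.88197339e+01] 15.684634123901919
```

View pics/d1.png

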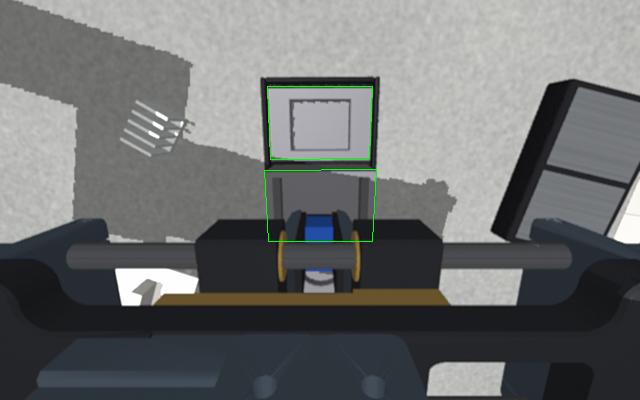

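The green prediction from my caddy pose matches the rect bay (recess centre at about (320,125)) and the deep bay's far rim (row 170). The relay is still held, at (319,228). Next I lower it.

send_rows --deltas '[[[0,0,0.06],[0,0,0]],[[0,0,0.06],[0,0,0]],[[0,0,0.05],[0,0,0]],[[0,0,0.035],[0,0,0]],[[0,0,0.02],[0,0,0]],[[0,0,0],[0,0,0]]]'

```text
time_s: 7.05
ee_pos: [610.4, -40.3, 26.7]
ee_rot: [-179.9, -0.0, 99.0]
force: [-0.5, 0.1, -0.0]
gripper_width: 16.2
gripper_force: 15.0
```

send_rows --deltas '[[[0,0,0],[0,0,0]],[[0,0,0],[0,0,0]],[[0,0,0],[0,0,0]]]' --grip 0.62

```text
time_s: 7.35
ee_pos: [611.3, -41.5, 28.2]
ee_rot: [179.9, 0.0, 98.9]
force: [-0.1, 0.0, 0.2]
gripper_width: 34.2
gripper_force: 0.0
```

send_rows --deltas '[[[0,0,-0.03],[0,0,0]],[[0,0,-0.06],[0,0,0]],[[0,0,-0.08],[0,0,0]],[[0,0,-0.08],[0,0,0]],[[0,0,0],[0,0,0]]]'

```text
time_s: 7.85
ee_pos: [614.6, -41.9, 159.3]
ee_rot: [179.3, 0.2, 98.9]
force: [-0.4, -0.1, 0.4]
gripper_width: 34.2
gripper_force: 0.0
```

Run:
```python
from w import *
print(state()['time_s'],state()['ee_pos'])
f=grab_frame('side'); cv2.imwrite('pics/s2.png',cv2.resize(f[110:220,240:420],(720,440))[:,:,::-1])
f=grab_frame('wrist'); cv2.imwrite('pics/w2.png',f[:,:,::-1])
plan([(560,-120,150,60),(443,-172,150,79),(443,-172,150,79)])
```

```text
7.85 [614.57192794 -41.92520244 159.2916569 ]
[[[-0.028,-0.025,0.001],[0.001,0.0,0.272]],[[-0.031,-0.021,0.002],[0.001,0.0,0.272]],[[-0.033,-0.017,0.001],[0.001,0.0,0.272]],[[-0.036,-0.012,0.002],[0.001,0.0,0.272]],[[-0.036,-0.007,0.001],[0.001,0.0,0.271]],[[-0.069,-0.05,0.0],[0.0,0.0,-0.221]],[[-0.063,-0.058,0.0],[0.0,0.0,-0.221]],[[-0.057,-0.064,0.0],[0.001,0.0,-0.221]],[[0.0,0.0,0.0],[0.0,0.0,0.0]]]
```

View pics/s2.png

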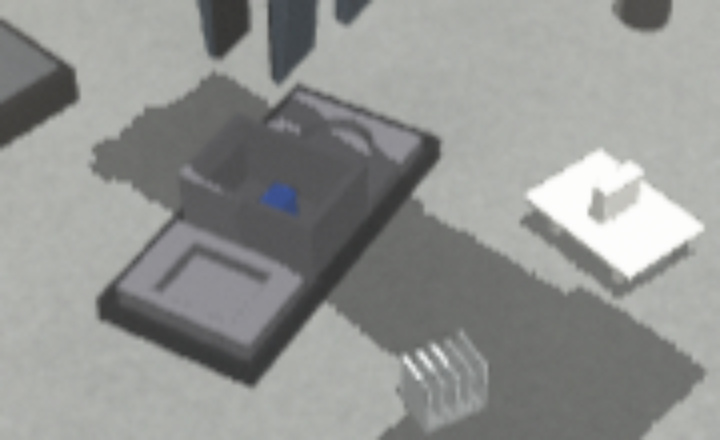

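The side crop shows the relay upright in the deep bay (blue at (282,198)). Next is the cover.

Run:
```python
from pl import *
plan([(440,-195,190,79.5)],vmax=40)
```

```text
[[[-0.042,-0.064,-0.012],[0.001,0.0,0.113]],[[-0.045,-0.062,-0.012],[0.001,0.0,0.113]],[[-0.049,-0.059,-0.012],[0.001,0.0,0.113]],[[-0.052,-0.056,-0.012],[0.001,0.0,0.113]],[[-0.055,-0.054,-0.012],[0.001,0.0,0.113]],[[-0.057,-0.05,-0.013],[0.001,0.001,0.113]]]
```

send_rows --deltas '[[[-0.042,-0.064,-0.012],[0,0,0.113]],[[-0.045,-0.062,-0.012],[0,0,0.113]],[[-0.049,-0.059,-0.012],[0,0,0.113]],[[-0.052,-0.056,-0.012],[0,0,0.113]],[[-0.055,-0.054,-0.012],[0,0,0.113]],[[-0.057,-0.05,-0.013],[0,0,0.113]],[[0,0,0],[0,0,0]],[[0,0,0],[0,0,0]]]' --grip 0.4

```text
time_s: 8.75
ee_pos: [439.0, -194.8, 188.0]
ee_rot: [-179.9, -0.0, 79.4]
force: [-0.9, -0.4, 0.1]
gripper_width: 54.6
gripper_force: 0.0
```

Run:
```python
from w import *
s=state(); print(s['time_s'],s['ee_pos'],s['ee_rot'],s['gripper_width'])
p=look('cover',(443,-172),name='c1')
c=calibration('wrist'); f=cv2.imread('pics/c1_wrist.png')
for q,col in((p,(0,255,0)),([443.1,-172.1,np.radians(169.6)],(0,0,255))):
    m=(render(c,P['cover'],q)>.5).astype(np.uint8); cs,_=cv2.findContours(m,0,1); cv2.drawContours(f,cs,-1,col,1)
cv2.imwrite('pics/c1b.png',f)
```

```text
8.75 [ 439.00756388 -194.82765981  187.9515949 ] [-1.79906036e+02 -4.79412115e-02  7.94304087e+01] 54.645332589189174
wrist [ 444. -174.] 0.88 4697
cover [ 443.5 -174.2] 168.5 0.019
```

View pics/c1b.png

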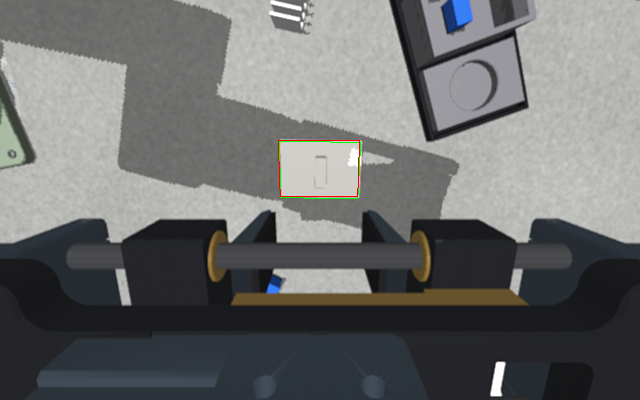

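The fit outlines the cover exactly: plate columns 279–360, ridge at (321,171). I will grasp at (443.5,-173.6) with tool yaw 79.

Run:
```python
from pl import *
plan([(443.5,-173.6,90,79),(443.5,-173.6,43,79,24),(443.5,-173.6,43,79)])
print();plan([(443.5,-173.6,140,79,35),(611,-42.5,140,99),(611,-42.5,140,99)],start=(443.5,-173.6,43,79),vmax=36)
```

```text
[[[0.014,0.0,0.065],[-0.001,-0.001,0.006]],[[0.014,0.0,0.066],[-0.001,0.0,0.007]],[[0.014,-0.001,0.065],[-0.001,-0.001,0.006]],[[0.0,0.0,0.047],[0.0,0.0,0.0]],[[0.0,0.0,0.047],[0.0,0.0,0.0]],[[0.0,0.0,0.0],[0.0,0.0,0.0]]]

[[[0.0,0.0,-0.065],[0.0,0.0,0.0]],[[0.0,0.0,-0.064],[0.0,0.0,0.0]],[[0.0,0.0,-0.065],[0.0,0.0,0.0]],[[0.054,0.046,0.0],[0.0,0.0,-0.116]],[[0.051,0.05,0.0],[0.0,0.0,-0.116]],[[0.048,0.052,0.0],[0.0,0.0,-0.117]],[[0.044,0.055,0.0],[0.0,0.0,-0.116]],[[0.041,0.058,0.0],[0.0,0.0,-0.117]],[[0.038,0.06,0.0],[0.0,0.0,-0.116]],[[0.0,0.0,0.0],[0.0,0.0,0.0]]]
```

send_rows --deltas '[[[0.014,0,0.065],[0,0,0.006]],[[0.014,0,0.066],[0,0,0.007]],[[0.014,-0.001,0.065],[0,0,0.006]],[[0,0,0.047],[0,0,0]],[[0,0,0.045],[0,0,0]],[[0,0,0],[0,0,0]],[[0,0,0],[0,0,0]]]'

```text
time_s: 9.55
ee_pos: [443.6, -173.3, 44.7]
ee_rot: [-179.9, -0.0, 79.1]
force: [0.2, 0.1, 0.7]
gripper_width: 54.7
gripper_force: 0.0
```

send_rows --deltas '[[[0,0,0],[0,0,0]],[[0,0,0],[0,0,0]],[[0,0,0],[0,0,0]],[[0,0,0],[0,0,0]],[[0,0,0],[0,0,0]],[[0,0,0],[0,0,0]],[[0,0,0],[0,0,0]]]' --grip 1 --grip_force 40

```text
time_s: 10.25
ee_pos: [443.4, -174.2, 45.2]
ee_rot: [180.0, 0.0, 79.0]
force: [-0.2, 0.6, 2.0]
gripper_width: 11.8
gripper_force: 40.0
```

send_rows --deltas '[[[0,0,-0.065],[0,0,0]],[[0,0,-0.064],[0,0,0]],[[0,0,-0.065],[0,0,0]],[[0.054,0.046,0],[0,0,-0.116]],[[0.051,0.05,0],[0,0,-0.116]],[[0.048,0.052,0],[0,0,-0.117]],[[0.044,0.055,0],[0,0,-0.116]],[[0.041,0.058,0],[0,0,-0.117]],[[0.038,0.06,0],[0,0,-0.116]],[[0,0,0],[0,0,0]]]'

```text
time_s: 11.25
ee_pos: [614.1, -40.5, 141.3]
ee_rot: [179.9, -0.0, 99.2]
force: [-0.5, -0.1, -0.3]
gripper_width: 11.7
gripper_force: 40.0
```

send_rows --deltas '[[[0,0,0],[0,0,0]],[[0,0,0],[0,0,0]]]'

```text
time_s: 11.45
ee_pos: [609.8, -43.6, 141.5]
ee_rot: [-179.9, -0.0, 98.9]
force: [-0.6, -0.3, -0.3]
gripper_width: 11.7
gripper_force: 40.0
```

```bash
cat > e.py <<'E'
from w import *
s=state(); print(s['time_s'],s['ee_pos'],s['ee_rot'],s['gripper_width'],s['gripper_force'])
# held cover: fit x,y,z,yaw in each camera
for cams in (['wrist'],['side','scene']):
    obs=[]
    for n in cams:
        c=calibration(n); f=grab_frame(n); cv2.imwrite(f'pics/h_{n}.png',f[:,:,::-1]); r=trace(n,'cover')
        if r: obs.append((c,r[0]['pixels'].astype(np.float32)))
    zo=s['ee_pos'][2]-43
    parts=[b+[0,0,zo] for b in P['cover']]
    p,f=fit(parts,obs,np.array(s['ee_pos'][:2])); print(cams,np.round(p[:2],1),np.degrees(p[2])%180,f)
E
python3 e.py
```

```text
11.45 [609.83972866 -43.60906442 141.47499484] [-1.79892956e+02 -1.35086796e-03  9.89230322e+01] 11.663542747591443 39.999743700027466
['wrist'] [608.9 -43. ] 8.934579484733943 1.3775177001953125
['side', 'scene'] [608.8 -39.7] 9.75155619708083 0.5928007364273071
```

The gripper hides much of the held cover, so those fits are poor and I'll trust the grasp. I'm lowering to just above the contact height (TCP about 92) and watching the force.

send_rows --deltas '[[[0,0,0.04],[0,0,0]],[[0,0,0.035],[0,0,0]],[[0,0,0.015],[0,0,0]],[[0,0,0],[0,0,0]],[[0,0,0],[0,0,0]]]'

```text
time_s: 12.25
ee_pos: [611.1, -43.2, 97.5]
ee_rot: [180.0, 0.0, 99.0]
force: [-0.4, -0.7, -1.1]
gripper_width: 11.9
gripper_force: 40.0
```

Run:
```python
from w import *
ps=[]
for i in range(2):
    f=grab_frame('side'); s=state(); ps.append(s['ee_pos']); g=grab_frame('scene')
print(np.round(ps,1),s['force'])
a=cv2.resize(f[110:210,270:390],(480,400),interpolation=cv2.INTER_CUBIC); b=cv2.resize(g[180:270,290:400],(489,400),interpolation=cv2.INTER_CUBIC)
cv2.imwrite('pics/c3.png',cv2.resize(np.hstack([a,b])[:,:,::-1],(800,330)))
```

```text
[[611.1 -43.2  97.6]
 [611.  -43.2  97.6]] [ 0.38927135 -0.16083819 -1.62479485]
```

View pics/c3.png

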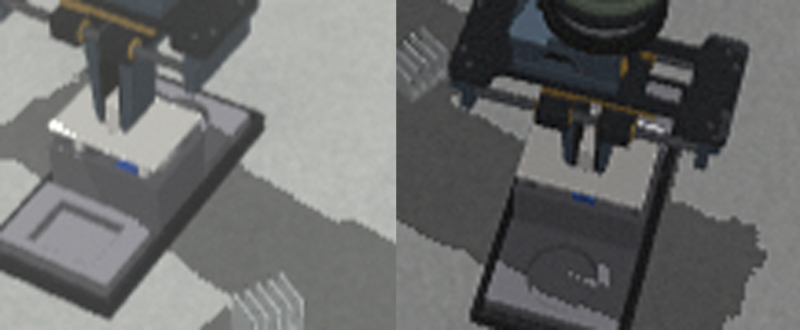

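Both views show the cover centred and level above the deep bay. The relay is visible through the gap, at (127,166) in the left crop. Next I press it down gradually.

send_rows --deltas '[[[0,0,0.006],[0,0,0]],[[0,0,0.006],[0,0,0]],[[0,0,0],[0,0,0]]]'

```text
time_s: 12.75
ee_pos: [611.9, -43.1, 91.7]
ee_rot: [179.9, 0.0, 99.0]
force: [1.7, 0.7, 3.8]
gripper_width: 11.9
gripper_force: 40.0
```

send_rows --deltas '[[[0,0,0.006],[0,0,0]],[[0,0,0.006],[0,0,0]],[[0,0,0],[0,0,0]]]'

```text
time_s: 13.05
ee_pos: [611.8, -43.3, 85.8]
ee_rot: [179.9, 0.1, 99.0]
force: [1.3, -0.3, 4.5]
gripper_width: 12.0
gripper_force: 40.0
```

send_rows --deltas '[[[0,0,0.005],[0,0,0]],[[0,0,0.005],[0,0,0]],[[0,0,0],[0,0,0]]]'

```text
time_s: 13.35
ee_pos: [611.8, -43.2, 81.2]
ee_rot: [179.9, 0.0, 99.0]
force: [0.6, 0.7, 8.7]
gripper_width: 11.9
gripper_force: 40.0
```

send_rows --deltas '[[[0,0,0.002],[0,0,0]],[[0,0,0],[0,0,0]]]'

```text
time_s: 13.55
ee_pos: [611.8, -43.2, 81.1]
ee_rot: [179.9, 0.0, 99.0]
force: [-1.8, -0.2, 12.4]
gripper_width: 12.0
gripper_force: 40.0
```

send_rows --deltas '[[[0,0,0.003],[0,0,0]],[[0,0,0],[0,0,0]]]'

```text
time_s: 13.75
ee_pos: [611.8, -43.2, 81.1]
ee_rot: [179.8, 0.1, 99.0]
force: [-4.4, 0.2, 20.8]
gripper_width: 11.7
gripper_force: 40.0
```

send_rows --deltas '[[[0,0,-0.006],[0,0,0]],[[0,0,0],[0,0,0]]]'

```text
time_s: 13.95
ee_pos: [611.8, -43.1, 81.2]
ee_rot: [179.9, 0.0, 99.0]
force: [1.1, 1.1, 6.4]
gripper_width: 11.7
gripper_force: 40.0
```

send_rows --deltas '[[[0,0,0],[0,0,0]],[[0,0,0],[0,0,0]],[[0,0,0],[0,0,0]]]' --grip 0.55

```text
time_s: 14.25
ee_pos: [610.0, -43.0, 79.4]
ee_rot: [-179.8, -0.0, 99.0]
force: [-0.1, -0.7, -0.3]
gripper_width: 32.8
gripper_force: 0.0
```

send_rows --deltas '[[[0,0,-0.05],[0,0,0]],[[0,0,-0.08],[0,0,0]],[[0,0,-0.08],[0,0,0]],[[0,0,0],[0,0,0]]]'

```text
time_s: 14.65
ee_pos: [614.0, -43.4, 191.1]
ee_rot: [179.4, 0.2, 99.0]
force: [0.4, 0.0, 0.1]
gripper_width: 40.7
gripper_force: 0.0
```

Run:
```python
from w import *
s=state(); print(s['time_s'],s['ee_pos'])
f=grab_frame('side'); g=grab_frame('scene')
a=cv2.resize(f[110:210,270:390],(480,400),interpolation=cv2.INTER_CUBIC); b=cv2.resize(g[180:270,290:400],(489,400),interpolation=cv2.INTER_CUBIC)
cv2.imwrite('pics/c4.png',cv2.resize(np.hstack([a,b])[:,:,::-1],(800,330)))
for z in (36,39,47):
    look('cover',(611,-42.5),('side',),parts=[b+[0,0,z] for b in P['cover'][:2]])
plan([(441,-14,190,160)],vmax=40)
plan([(558,-395,200,146)],vmax=40)
```

```text
14.65 [613.97662203 -43.35312306 191.05307482]
side [642. -72.] 0.61 773
none
side [642. -73.] 0.75 738
none
side [643. -72.] 0.62 785
none
[[[0.014,-0.041,-0.001],[-0.001,-0.001,-0.266]],[[0.019,-0.038,-0.001],[-0.001,0.0,-0.266]],[[0.024,-0.036,-0.002],[0.0,0.0,-0.266]],[[0.028,-0.032,-0.001],[0.0,-0.001,-0.266]],[[0.033,-0.028,-0.002],[-0.001,0.0,-0.267]],[[0.036,-0.024,-0.002],[0.0,-0.001,-0.266]],[[0.039,-0.018,-0.001],[-0.001,0.0,-0.267]],[[0.04,-0.013,-0.002],[0.0,-0.001,-0.266]]]
[[[-0.075,-0.024,-0.004],[-0.001,0.0,-0.182]],[[-0.073,-0.03,-0.004],[0.0,0.0,-0.182]],[[-0.07,-0.037,-0.003],[0.0,0.0,-0.183]],[[-0.066,-0.043,-0.004],[-0.001,-0.001,-0.182]],[[-0.062,-0.049,-0.003],[0.0,0.0,-0.183]],[[-0.057,-0.055,-0.003],[-0.001,-0.001,-0.182]],[[-0.052,-0.059,-0.004],[0.0,0.0,-0.183]],[[-0.047,-0.064,-0.003],[-0.001,-0.001,-0.182]],[[-0.041,-0.069,-0.004],[0.0,0.0,-0.183]]]
```

View pics/c4.png

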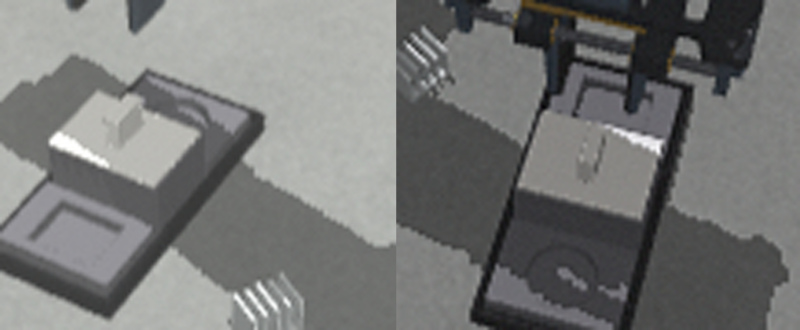

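The cover sits level, flush on the rim in both views, with no gap left. Next is the thick capacitor.

Run:
```python
from pl import *
plan([(556,-405,190,99)],vmax=44)
```

```text
[[[-0.078,-0.024,-0.001],[-0.001,0.0,0.0]],[[-0.078,-0.025,-0.001],[-0.001,0.0,0.0]],[[-0.077,-0.024,-0.001],[-0.001,0.0,0.0]],[[-0.078,-0.025,-0.002],[0.0,0.0,0.0]],[[-0.077,-0.024,-0.001],[-0.001,0.0,0.0]],[[-0.078,-0.025,-0.002],[0.0,0.0,0.0]],[[-0.077,-0.024,-0.001],[-0.001,0.0,0.0]],[[-0.078,-0.025,-0.002],[0.0,-0.001,-0.001]],[[-0.077,-0.024,-0.001],[-0.001,0.0,0.0]]]
```

send_rows --deltas '[[[-0.078,-0.024,0],[0,0,0]],[[-0.078,-0.024,0],[0,0,0]],[[-0.078,-0.024,0],[0,0,0]],[[-0.078,-0.024,0],[0,0,0]],[[-0.078,-0.024,0],[0,0,0]],[[-0.078,-0.024,0],[0,0,0]],[[-0.078,-0.024,0],[0,0,0]],[[-0.078,-0.024,0],[0,0,0]],[[-0.078,-0.024,0],[0,0,0]],[[0,0,0],[0,0,0]]]' --grip 0.2

```text
time_s: 16.05
ee_pos: [557.5, -411.6, 183.9]
ee_rot: [-179.9, 0.1, 98.7]
force: [-0.4, 0.4, -0.2]
gripper_width: 72.8
gripper_force: 0.0
```

Run:
```python
from w import *
s=state(); print(s['time_s'],s['ee_pos'],s['ee_rot'],s['gripper_width'])
p=look('capacitor',(552.7,-377.8),name='k1')
p=look('cover',(612,-43),('side',),[b+[0,0,36] for b in P['cover'][:2]],maxd=80)
p=look('cover',(612,-43),('scene',),[b+[0,0,36] for b in P['cover'][:2]],maxd=80)
```

```text
16.05 [ 557.45873864 -411.60839884  183.94125029] [-1.79909419e+02  8.26040006e-02  9.86903142e+01] 72.80620582773805
wrist [ 552. -380.] 0.65 860
capacitor [ 551.8 -377.9] 115.3 0.102
side [643. -73.] 0.74 747
cover [613.5 -42.1] 8.5 0.065
scene [603. -21.] 0.68 795
cover [609.4 -40.5] 8.0 0.048
```

Run:
```python
from pl import *
plan([(552.3,-378,110,99),(552.3,-378,30,99,40)])
print();plan([(552.3,-378,130,99,40),(622.4,-113.6,130,99)],start=(552.3,-378,30,99),vmax=40)
```

```text
[[[0.028,-0.003,0.075],[0.0,0.0,0.001]],[[0.028,-0.002,0.076],[0.0,-0.001,0.001]],[[0.0,0.0,0.08],[0.0,0.0,0.0]],[[0.0,0.0,0.08],[0.0,0.0,0.0]]]

[[[0.0,0.0,-0.067],[0.0,0.0,0.0]],[[0.0,0.0,-0.066],[0.0,0.0,0.0]],[[0.0,0.0,-0.067],[0.0,0.0,0.0]],[[0.071,0.032,0.0],[0.0,0.0,0.0]],[[0.072,0.032,0.0],[0.0,0.0,0.0]],[[0.071,0.031,0.0],[0.0,0.0,0.0]],[[0.072,0.032,0.0],[0.0,0.0,0.0]],[[0.071,0.031,0.0],[0.0,0.0,0.0]],[[0.072,0.032,0.0],[0.0,0.0,0.0]],[[0.071,0.031,0.0],[0.0,0.0,0.0]]]
```

send_rows --deltas '[[[0.028,-0.003,0.075],[0,0,0]],[[0.028,-0.002,0.076],[0,0,0]],[[0,0,0],[0,0,0]],[[0,0,0.08],[0,0,0]],[[0,0,0.08],[0,0,0]],[[0,0,0],[0,0,0]]]'

```text
time_s: 16.95
ee_pos: [550.3, -377.6, 26.6]
ee_rot: [-179.7, -0.3, 99.0]
force: [-0.6, 0.5, -0.1]
gripper_width: 72.9
gripper_force: 0.0
```

send_rows --deltas '[[[0,0,0],[0,0,0]],[[0,0,0],[0,0,0]],[[0,0,0],[0,0,0]],[[0,0,0],[0,0,0]],[[0,0,0],[0,0,0]],[[0,0,0],[0,0,0]],[[0,0,0],[0,0,0]]]' --grip 1 --grip_force 20

```text
time_s: 17.65
ee_pos: [552.6, -379.7, 31.0]
ee_rot: [179.9, 0.1, 99.0]
force: [-1.3, 0.6, 5.8]
gripper_width: 34.6
gripper_force: 20.0
```

send_rows --deltas '[[[0,0,-0.067],[0,0,0]],[[0,0,-0.066],[0,0,0]],[[0,0,-0.067],[0,0,0]],[[0.071,0.032,0],[0,0,0]],[[0.072,0.032,0],[0,0,0]],[[0.071,0.031,0],[0,0,0]],[[0.072,0.032,0],[0,0,0]],[[0.071,0.031,0],[0,0,0]],[[0.072,0.032,0],[0,0,0]],[[0.071,0.031,0],[0,0,0]]]'

```text
time_s: 18.65
ee_pos: [622.3, -113.6, 129.4]
ee_rot: [-179.9, -0.0, 99.0]
force: [0.9, -0.3, 0.2]
gripper_width: 34.8
gripper_force: 20.0
```

send_rows --deltas '[[[0,0,0],[0,0,0]],[[0,0,0],[0,0,0]],[[0,0,0],[0,0,0]]]'

```text
time_s: 18.95
ee_pos: [622.0, -116.0, 129.6]
ee_rot: [-180.0, 0.0, 98.9]
force: [-0.4, -0.4, -1.2]
gripper_width: 34.4
gripper_force: 20.0
```

Run:
```python
from w import *
s=state(); print(s['time_s'],s['ee_pos'],s['ee_rot'],s['gripper_width'])
f=grab_frame('side'); g=grab_frame('scene')
a=cv2.resize(f[90:190,290:410],(480,400),interpolation=cv2.INTER_CUBIC); b=cv2.resize(g[190:290,290:410],(480,400),interpolation=cv2.INTER_CUBIC)
cv2.imwrite('pics/k4.png',cv2.resize(np.hstack([a,b])[:,:,::-1],(800,333)))
```

```text
18.95 [ 621.99838869 -115.95189381  129.60782697] [-1.79952642e+02  1.68129136e-02  9.89401026e+01] 34.378776039616774
```

View pics/k4.png

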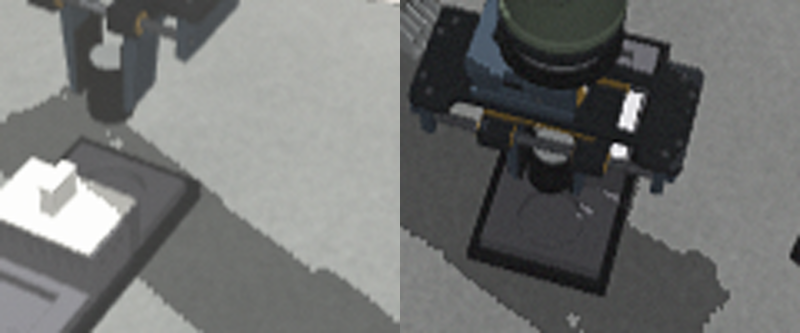

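The capacitor is held upright between the fingers in both crops, above the round bay. Next I lower it into the recess.

send_rows --deltas '[[[0.002,0,0.06],[0,0,0]],[[0,0,0.05],[0,0,0]],[[0,0,0.03],[0,0,0]],[[0,0,0.02],[0,0,0]],[[0,0,0.012],[0,0,0]],[[0,0,0],[0,0,0]],[[0,0,0],[0,0,0]]]'

```text
time_s: 19.75
ee_pos: [622.8, -114.6, 44.7]
ee_rot: [179.9, 0.0, 98.9]
force: [0.1, -0.0, -0.4]
gripper_width: 34.7
gripper_force: 20.0
```

send_rows --deltas '[[[0,0,0.003],[0,0,0]],[[0,0,0],[0,0,0]]]'

```text
time_s: 19.95
ee_pos: [622.5, -114.3, 43.0]
ee_rot: [179.9, 0.0, 99.0]
force: [-0.0, 0.0, -0.3]
gripper_width: 34.7
gripper_force: 20.0
```

send_rows --deltas '[[[0,0,0],[0,0,0]],[[0,0,0],[0,0,0]],[[0,0,0],[0,0,0]]]' --grip 0.35

```text
time_s: 20.25
ee_pos: [622.4, -114.2, 42.7]
ee_rot: [180.0, 0.0, 99.0]
force: [-0.3, 0.6, 0.6]
gripper_width: 55.5
gripper_force: 0.0
```

send_rows --deltas '[[[0,0,-0.04],[0,0,0]],[[0,0,-0.08],[0,0,0]],[[0,0,-0.08],[0,0,0]],[[0,0,-0.08],[0,0,0]],[[0,0,0],[0,0,0]]]'

```text
time_s: 20.75
ee_pos: [625.6, -114.8, 189.3]
ee_rot: [179.3, 0.3, 99.0]
force: [0.1, -0.1, 0.2]
gripper_width: 59.5
gripper_force: 0.0
```

Run:
```python
from w import *
s=state(); print(s['time_s'],s['ee_pos'])
look('capacitor',(622,-114),('side',),[cyl(17.5,11,61)],maxd=60)
look('capacitor',(622,-114),('wrist',),[cyl(17.5,11,61)],maxd=60)
plan([(560,-10,190,130),(466,5,190,161.5)],vmax=40)
print();plan([(560,-10,190,130),(436,-23,190,71.5)],vmax=40)
```

```text
20.75 [ 625.61121194 -114.84012714  189.27309854]
side [ 641. -136.] 0.64 170
capacitor [ 633.5 -126. ] 53.9 0.735
wrist [ 622. -118.] 0.94 1018
capacitor [ 621.2 -112.5] 93.7 0.068
[[[0.056,-0.022,-0.004],[-0.001,-0.001,-0.271]],[[0.059,-0.014,-0.005],[-0.001,-0.001,-0.271]],[[0.06,-0.007,-0.004],[-0.001,-0.001,-0.271]],[[0.06,0.002,-0.005],[-0.002,-0.001,-0.27]],[[0.036,-0.031,0.0],[0.0,0.0,-0.275]],[[0.04,-0.026,0.0],[0.0,0.0,-0.275]],[[0.043,-0.02,0.0],[0.0,0.0,-0.275]],[[0.046,-0.014,0.0],[0.0,0.0,-0.275]]]

[[[0.056,-0.022,-0.004],[-0.001,-0.001,-0.271]],[[0.059,-0.014,-0.005],[-0.001,-0.001,-0.271]],[[0.06,-0.007,-0.004],[-0.001,-0.001,-0.271]],[[0.06,0.002,-0.005],[-0.002,-0.001,-0.27]],[[0.017,-0.026,0.0],[0.0,0.0,0.255]],[[0.014,-0.028,0.0],[0.0,0.0,0.255]],[[0.01,-0.029,0.0],[0.0,0.0,0.255]],[[0.007,-0.031,0.0],[0.0,0.0,0.255]],[[0.003,-0.031,0.0],[0.0,0.0,0.255]],[[-0.001,-0.031,0.0],[0.0,0.0,0.256]]]
[[[-0.005,-0.031,0.0],[0.0,0.0,0.255]],[[-0.01,-0.029,0.0],[0.0,0.0,0.256]]]
```

The capacitor is in the round bay: the wrist fit puts it at (621,-112.5), within 2 mm of centre. Next is the heat sink.

Run:
```python
from pl import *
plan([(468,-7,190,161.5)],start=(622.5,-114.3,188,99))
```

```text
[[[0.033,-0.034,-0.001],[0.0,0.0,-0.273]],[[0.037,-0.029,0.0],[0.0,0.0,-0.273]],[[0.04,-0.024,-0.001],[0.0,0.0,-0.273]],[[0.043,-0.018,0.0],[0.0,0.0,-0.273]],[[0.046,-0.012,-0.001],[0.0,0.0,-0.272]],[[0.047,-0.006,0.0],[0.0,0.0,-0.273]],[[0.047,0.0,-0.001],[0.0,0.0,-0.272]],[[0.046,0.007,0.0],[0.0,0.0,-0.273]]]
```

send_rows --deltas '[[[0.033,-0.034,0],[0,0,-0.273]],[[0.037,-0.029,0],[0,0,-0.273]],[[0.04,-0.024,0],[0,0,-0.273]],[[0.043,-0.018,0],[0,0,-0.273]],[[0.046,-0.012,0],[0,0,-0.272]],[[0.047,-0.006,0],[0,0,-0.273]],[[0.047,0,0],[0,0,-0.272]],[[0.046,0.007,0],[0,0,-0.273]],[[0,0,0],[0,0,0]],[[0,0,0],[0,0,0]]]' --grip 0.2

```text
time_s: 21.95
ee_pos: [467.7, -6.9, 181.6]
ee_rot: [-180.0, -0.1, 161.4]
force: [1.5, -0.2, 0.2]
gripper_width: 72.9
gripper_force: 0.0
```

Run:
```python
from w import *
s=state(); print(s['time_s'],s['ee_pos'],s['ee_rot'],s['gripper_width'])
p=look('heat_sink',(444.4,.6),name='q1')
c=calibration('wrist'); f=cv2.imread('pics/q1_wrist.png')
m=(render(c,P['heat_sink'],p)>.5).astype(np.uint8); cs,_=cv2.findContours(m,0,1); cv2.drawContours(f,cs,-1,(0,255,0),1)
cv2.imwrite('pics/q1b.png',f)
```

```text
21.95 [467.68765194  -6.85157347 181.58791708] [-1.79961706e+02 -5.53400930e-02  1.61393151e+02] 72.93905178483013
noneTraceback (most recent call last):
  File "<stdin>", line 5, in <module>
  File "h.py", line 13, in render
    ct,st=np.cos(p[2]),np.sin(p[2]); R=np.array([[ct,-st,0],[st,ct,0],[0,0,1]])
                 ~^^^
TypeError: 'NoneType' object is not subscriptable
```

Trace found nothing, so I'm overlaying the earlier pose on the wrist picture instead.

Run:
```python
from w import *
p=[444.4,.6,np.radians(71.5)]
c=calibration('wrist'); f=cv2.imread('pics/q1_wrist.png')
m=(render(c,P['heat_sink'],p)>.5).astype(np.uint8); cs,_=cv2.findContours(m,0,1); cv2.drawContours(f,cs,-1,(0,255,0),1)
x,y,w,h=cv2.boundingRect(m); print(x,y,w,h)
x0,y0=max(0,x-50),max(0,y-50); cv2.imwrite('pics/q1b.png',cv2.resize(f[y0:y+h+50,x0:x+w+50],None,fx=4,fy=4,interpolation=cv2.INTER_CUBIC)[:600,:800])
```

```text
301 153 38 30
```

View pics/q1b.png

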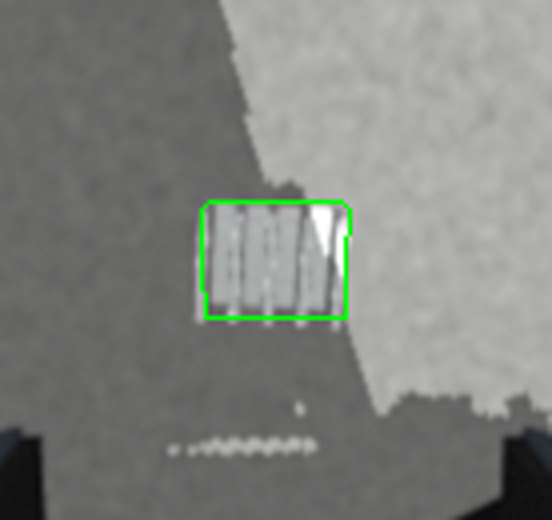

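The crop shows the heat sink's five fins running vertically in the image, so the fingers will close across them. The fit is about 1 px right and high, and the fins lean about 2°. I will grasp at (445,-0.5), yaw 159.5.

Run:
```python
from pl import *
plan([(445,-.5,100,159.5),(445,-.5,28,159.5,36)])
print();plan([(445,-.5,120,159.5,46),(599.5,28.5,120,99)],start=(445,-.5,28,159.5),vmax=36)
```

```text
[[[0.024,-0.001,0.082],[0.0,0.0,0.033]],[[0.025,-0.002,0.082],[-0.001,0.0,0.033]],[[0.0,0.0,0.072],[0.0,0.0,0.0]],[[0.0,0.0,0.072],[0.0,0.0,0.0]]]

[[[0.0,0.0,-0.092],[0.0,0.0,0.0]],[[0.0,0.0,-0.092],[0.0,0.0,0.0]],[[-0.034,0.02,0.0],[0.0,0.0,0.264]],[[-0.031,0.025,0.0],[0.0,0.0,0.264]],[[-0.027,0.028,0.0],[0.0,0.0,0.264]],[[-0.023,0.032,0.0],[0.0,0.0,0.264]],[[-0.019,0.034,0.0],[0.0,0.0,0.264]],[[-0.014,0.037,0.0],[0.0,0.0,0.264]],[[-0.009,0.038,0.0],[0.0,0.0,0.264]],[[-0.004,0.039,0.0],[0.0,0.0,0.264]]]
```

send_rows --deltas '[[[0.024,-0.001,0.082],[0,0,0.033]],[[0.025,-0.002,0.082],[0,0,0.033]],[[0,0,0],[0,0,0]],[[0,0,0.07],[0,0,0]],[[0,0,0.07],[0,0,0]],[[0,0,0],[0,0,0]],[[0,0,0],[0,0,0]]]'

```text
time_s: 22.75
ee_pos: [446.1, -0.6, 31.5]
ee_rot: [180.0, 0.1, 159.6]
force: [-0.0, -0.7, -0.6]
gripper_width: 72.7
gripper_force: 0.0
```

send_rows --deltas '[[[0,0,0],[0,0,0]],[[0,0,0],[0,0,0]],[[0,0,0],[0,0,0]],[[0,0,0],[0,0,0]],[[0,0,0],[0,0,0]],[[0,0,0],[0,0,0]],[[0,0,0],[0,0,0]]]' --grip 1 --grip_force 20

```text
time_s: 23.45
ee_pos: [444.5, -0.3, 31.0]
ee_rot: [180.0, 0.0, 159.6]
force: [-1.1, 0.0, 6.1]
gripper_width: 40.0
gripper_force: 20.0
```

send_rows --deltas '[[[0,0,-0.092],[0,0,0]],[[0,0,-0.092],[0,0,0]],[[-0.034,0.02,0],[0,0,0.264]],[[-0.031,0.025,0],[0,0,0.264]],[[-0.027,0.028,0],[0,0,0.264]],[[-0.023,0.032,0],[0,0,0.264]],[[-0.019,0.034,0],[0,0,0.264]],[[-0.014,0.037,0],[0,0,0.264]],[[-0.009,0.038,0],[0,0,0.264]],[[-0.004,0.039,0],[0,0,0.264]]]'

```text
time_s: 24.45
ee_pos: [599.0, 29.0, 121.9]
ee_rot: [-179.9, 0.0, 98.8]
force: [-1.1, 0.2, -0.6]
gripper_width: 39.7
gripper_force: 20.0
```

send_rows --deltas '[[[0,0,0],[0,0,0]],[[0,0,0],[0,0,0]],[[0,0,0],[0,0,0]]]'

```text
time_s: 24.75
ee_pos: [597.3, 28.7, 122.1]
ee_rot: [-179.9, -0.0, 99.2]
force: [1.1, -0.2, -0.6]
gripper_width: 39.8
gripper_force: 20.0
```

Run:
```python
from w import *
s=state(); print(s['time_s'],s['ee_pos'],s['ee_rot'],s['gripper_width'])
f=grab_frame('side'); g=grab_frame('wrist')
a=cv2.resize(f[110:230,220:370],(500,400),interpolation=cv2.INTER_CUBIC); b=cv2.resize(g[120:300,200:440],(533,400),interpolation=cv2.INTER_CUBIC)
cv2.imwrite('pics/q4.png',cv2.resize(np.hstack([a,b])[:,:,::-1],(800,310)))
```

```text
24.75 [597.34276766  28.71756178 122.07575389] [-1.79894379e+02 -1.48724715e-03  9.91631661e+01] 39.77992222656664
```

View pics/q4.png

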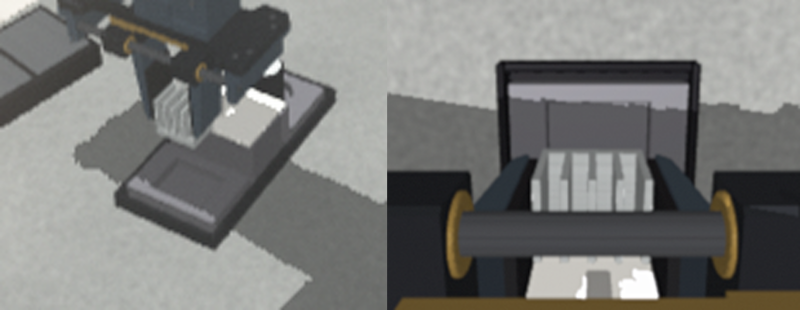

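The heat sink is held fins up and square over the rect bay. In the right-hand crop the recess edges are at columns 547 and 650, with the sink centred near 593. I'm lowering it with a 1.5 mm shift.

send_rows --deltas '[[[0,0.003,0.06],[0,0,0]],[[0,0,0.045],[0,0,0]],[[0,0,0.03],[0,0,0]],[[0,0,0.015],[0,0,0]],[[0,0,0.006],[0,0,0]],[[0,0,0],[0,0,0]],[[0,0,0],[0,0,0]]]'

```text
time_s: 25.55
ee_pos: [600.7, 29.1, 45.4]
ee_rot: [179.9, 0.0, 99.1]
force: [0.4, -0.1, -0.3]
gripper_width: 39.8
gripper_force: 20.0
```

send_rows --deltas '[[[0,0,0.005],[0,0,0]],[[0,0,0],[0,0,0]]]'

```text
time_s: 25.75
ee_pos: [600.2, 29.1, 42.2]
ee_rot: [180.0, 0.0, 99.1]
force: [-0.2, -0.1, 0.1]
gripper_width: 40.0
gripper_force: 20.0
```

send_rows --deltas '[[[0,0,0],[0,0,0]],[[0,0,0],[0,0,0]],[[0,0,0],[0,0,0]]]' --grip 0.3

```text
time_s: 26.05
ee_pos: [600.2, 29.1, 42.1]
ee_rot: [180.0, 0.0, 99.1]
force: [-0.2, 0.4, -0.2]
gripper_width: 61.3
gripper_force: 0.0
```

send_rows --deltas '[[[0,0,-0.04],[0,0,0]],[[0,0,-0.08],[0,0,0]],[[0,0,-0.08],[0,0,0]],[[0,0,-0.08],[0,0,0]],[[-0.06,-0.06,0],[0,0,0]],[[-0.06,-0.06,0],[0,0,0]],[[-0.06,-0.06,0],[0,0,0]],[[-0.06,-0.06,0],[0,0,0]],[[0,0,0],[0,0,0]],[[0,0,0],[0,0,0]]]'

```text
time_s: 27.05
ee_pos: [500.5, -108.8, 182.3]
ee_rot: [179.9, -0.0, 99.0]
force: [-0.1, -0.2, 0.1]
gripper_width: 63.8
gripper_force: 0.0
```

Run:
```python
from w import *
s=state(); print(s['time_s'],s['ee_pos'])
a=np.radians(9.1)
look('heat_sink',(599.5,28.5),('scene','side'),[b+[0,0,11] for b in P['heat_sink']],maxd=60)
look('capacitor',(622,-113.6),('scene','side'),[cyl(17.5,11,61)],maxd=60)
look('cover',(611,-42.5),('scene','side'),[b+[0,0,36] for b in P['cover'][:2]],maxd=80)
f=grab_frame('side'); g=grab_frame('scene')
a=cv2.resize(f[100:220,250:370],(400,400),interpolation=cv2.INTER_CUBIC); b=cv2.resize(g[180:290,290:400],(400,400),interpolation=cv2.INTER_CUBIC)
cv2.imwrite('pics/z.png',np.hstack([a,b])[:,:,::-1])
```

```text
27.05 [ 500.49569754 -108.78779118  182.31728061]
scene [594.  33.] 0.73 173
side [609.  23.] 0.69 368
side [359. 300.] 0.53 785
heat_sink [598.4  30.1] 13.7 0.304
scene [ 618. -105.] 0.7 215
side [ 643. -137.] 0.72 171
side [644. -74.] 0.59 705
side [595.  38.] 0.36 603
capacitor [ 621.7 -111.8] 105.6 0.443
scene [603. -21.] 0.89 830
side [642. -72.] 0.91 709
cover [610.6 -40.2] 9.1 0.089
```

View pics/z.png

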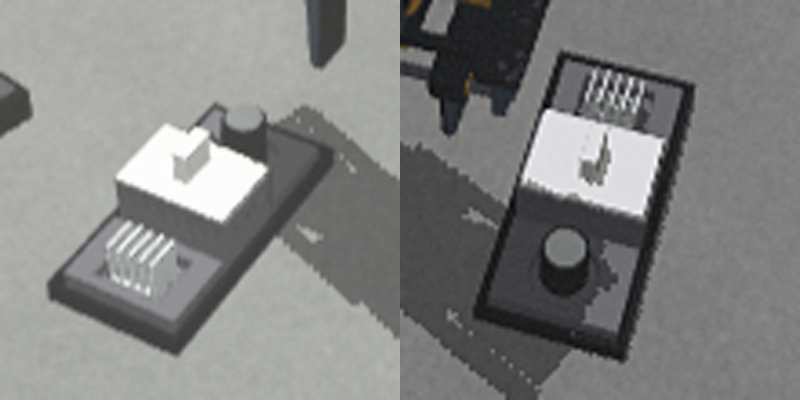

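Both views show the heat sink in its recess (left crop (142,258)), the cover level on the deep bay, and the capacitor upright in the round recess (right crop (565,262)). The arm is clear of everything.

```bash
python3 -c "
from workcell import *
print(job_done())"
```

```text
the job is handed in; nothing more can be done
None
```

I packed the caddy and handed the job in at about 27 s of the 99 s allowed; the hand-in returned no verdict. Relay, cover, capacitor and heat sink all look correctly placed in the final camera views, and I left the look-alikes alone without re-measuring their positions.

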